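# Plug in the relay and hold the box cover over its screw holes

## Robot

A 7-joint arm with a two-finger parallel gripper is mounted at the origin on the work surface. World frame = base frame: x ahead of the robot, y to its left, z up, the work surface at z = 0. Lengths are in m, angles in rad, forces in N, time in s.
With the tool pointing down it reaches from about 0.425 to 0.875 m from the base axis. Payload 8.4 kg.
Tool frame: the origin (TCP) lies at the very end of the fingers, on their centre line; the grasp point (between the pads) lies 19 mm behind it; z points along the fingers, y is the line along which they close (so a half turn about z gives the same grasp; the last joint's range is limited). The gripper opens to 85 mm and grips with 20 to 120 N. Pads are 22 mm wide; open, the fingers measure 114 mm over their backs; the gripper's body (76 mm by 85 mm) begins 54 mm behind the grasp point. The pads swing forward as they close: fully open they stand 13 mm farther back than shut.
Start: joints at [-1.227, 0.333, 0.04, 1.465, -0.013, 1.343, -0.059], TCP at [0.279, 0.587, 0.231] pointing down, gripper open.
Joint ranges: [-2.58, 2.58], [-0.38, 2.09], [-1.3, 1.39], [0.25, 2.4], [-1.5, 4.64], [0.08, 2.09], [-2.65, 2.65]. Speed limits (rad/s): [2.22, 2.22, 2.79, 2.79, 3.14, 3.14, 3.14].

## Interface

Orientations are given as a rotation vector (axis times angle).
In Python, from plant import robot, kinematics, viewer gives the robot as it stands. Calls block until the motion is done:
- robot.goto(position, orientation): joint-space move of the TCP to a pose.
- robot.move_l(position, orientation=None, speed=0.15, guard=None): straight line of the TCP; orientation=None keeps the orientation; speed is the mean speed in m/s. With guard (N) it stops when the force on the tool has changed by that much, and returns True; else False.
- robot.goto_joints(angles): joint-space move.
- robot.move_gripper(opening, strength=None): finger opening in m; strength is the grip in N (None keeps the last); returns when the fingers have stopped.
- robot.hold(seconds).
- kinematics.solve_ik(position, orientation): joint angles nearest the present ones, or None.
- robot.read_state(): the state.
- viewer.camera(name): name is "scene" or "top"; returns the picture (384x512x3 uint8, blue, green, red); there is no depth.
- viewer.camera_model(name): a dict with "fx", "fy", "cx", "cy" (pixels), "rvec" (rotation vector, rad) and "tvec" (3), from world to camera coordinates, as OpenCV has them. Camera axes: x right, y down, z forward; pixel columns grow to the right and rows downward; lengths in m; the calibration is good to about 2 mm. A picture is of the moment at which its call begins. camera_model takes no time and is no camera call.
A pose or a line that the arm cannot do raises robot.Unreachable and nothing moves.
- robot.finish_job(): hands the job in; it is judged then, once.
Trained networks look in the newest picture that a camera, given by its name, has taken for a name from the list of things; names that differ only in an ending like _2 or _b are one class to them, and where a whole thing is asked for, a point or a joint stands for the part that bears it (a point fixed in the world has none). Each returns a list of dicts, best first, with "p" (0 to 1); they miss things now and then, are a little off and sometimes report something else, mostly with a low value. They report only what shows in the picture. A call takes as long as a camera call.
- viewer.recognise(camera, query): "at" ([x, y, z] in m, in world coordinates, good to about 4 mm: the middle of the surface that is visible of it).
- viewer.pinpoint(camera, query): "at" ([x, y, z] in m, in world coordinates, good to about 4 mm: a listed point, or the origin of a listed thing).
The state is a dict: "time": time; "joint_positions": joint angles; "dq": joint speeds; "joint_efforts": joint torques, N m; "eef_pos": TCP position; "orientation": TCP orientation; "ft_force": force on the tool from outside, world axes, zero at the start; "wrist_torque": the same for the moment, N m; "width": finger opening in m; "finger_force": force on a finger pad.
Only numpy, scipy, OpenCV 4.12 (cv2) and the standard library are available. Lean on these libraries where they do the work, as an engineer would, in place of code of your own. Each camera call takes 0.05 s, during which the arm holds its last target. There are 200 camera calls.

## Task

Take the orange relay out of the small black tray, plug it fully home into the empty socket inside the open aluminium relay box and let go of it. Then pick up the blue cover plate and hold it level about 1 cm above the box's black seal, without ever letting it touch the box, each of its four screw holes straight over a threaded corner hole so that I can start the screws; finish while still holding it there, motionless. Leave the screwdriver, the dish of screws and the green bottle where they are.

Things in the scene. Friction and masses are not known exactly. Their poses are not given: they have to be found in the camera images.
- relay: Plug-in relay standing upright on its foot in the small tray. Orange body 21 (x) x 28 (y) x 36 mm high on a black plug foot 14 (x) x 20 (y) x 10 mm high with tapered tip; 46 mm in all, 45 g. Origin: centre of the foot's underside; z up. Grip the upper part of the orange body. The foot goes in either way round (half a turn makes no difference).
- socket (a point): Mouth centre of the hole in the black relay socket inside the box, at the socket's flat top, 49 mm below the seal's top. z up, x, y as the box's. Hole 16 (x) x 22 (y) x 11 mm deep, chamfered: 1 mm play round the foot, relay x along x. Fully home, the orange body rests on the socket, the foot's underside 10 mm below this point. Other components in the box reach at most 42 mm above the bench.
- box: Open cast aluminium relay box, fixed to the bench by feet standing out 18 mm at both x ends. 160 (x) x 100 (y) x 81 mm high with the 2 mm black seal on its rim; walls 5 mm; two cable glands stand out 24 mm at +y. Origin: centre of underside; z up. Socket centre at x 12, y 0, z 32 mm. Four 6 mm threaded holes in brass inserts at x +-69.5, y +-39.5 mm on the corner posts.
- thread_a (a point): Axis of the threaded hole in the box's +x +y corner, at the height of the seal's top (81 mm above the bench).
- thread_b (a point): Axis of the threaded hole in the box's -x -y corner, at the height of the seal's top (81 mm above the bench).
- cover: Blue plate lying flat on the bench, 160 (x) x 100 (y) x 4 mm, about 240 g, balanced about its centre; black bridge handle on top: bar 110 (x) x 12 (y) x 10 mm high, its middle 39 mm above the plate's underside, 30 mm free under it, two 14 mm legs 49 mm either side of the middle. Origin: centre of the underside; z up. Fits the box either way round, its x along the box's x.
- hole_a (a point): Lower end of the 9 mm through-hole in the cover's +x +y corner (69.5, 39.5, 0 mm in the cover's frame). The other three holes are its mirror images.
- hole_b (a point): Lower end of the 9 mm through-hole in the cover's -x -y corner (-69.5, -39.5, 0 mm in the cover's frame).
- tray: Small black open tray fixed to the bench, 150 (x) x 110 (y) x 22 mm high, walls 3 mm, floor 3 mm thick. Origin: centre of the underside.
- screwdriver: Bystander: screwdriver, 190 mm long, lying on the bench beyond the work. Leave it alone.
- screw_dish: Bystander: round steel dish, 68 mm across and 18 mm high, with the four cover screws in it. Leave it alone.
- bottle: Bystander: small green bottle, 38 mm across and 85 mm high. Leave it alone.

How it is judged:
By the outcome, as a careful person would: the job done as asked, in the order asked, and still so for the second after the job is handed in, while the arm keeps its last pose, push and grip.
It also fails if it takes over 72 s, if anything falls off the work surface, if the arm or the gripper's body presses on something with over 40 N, if the wrist force passes 120 N, or if a joint passes its speed limit or range.

## Working session

There is one attempt and no reset: what is moved stays moved. The work goes in short steps, each a Python script; the robot and the scene stay as the last script left them, time stands still between calls to the robot, and variables do not carry over. Pictures are saved under pics/ and viewed, at most 10 in all, crops included, and the job is handed in when it is done.

```bash
mkdir -p pics; ls
python3 - <<'E'
from plant import robot, kinematics, viewer
import cv2,numpy as np
for c in ("top","scene"):
    im=viewer.camera(c); cv2.imwrite(f"pics/{c}0.png",im)
    m=viewer.camera_model(c); print(c,{k:np.round(v,4).tolist() for k,v in m.items()})
    for q in ("relay","socket","box","thread_a","thread_b","cover","hole_a","hole_b","tray"):
        print(q,[(np.round(d["at"],4).tolist(),round(d["p"],2)) for d in viewer.pinpoint(c,q)][:4])
print(robot.read_state())
E
```

```text
pics
plant.py
top {'fx': 423.7343, 'fy': 423.7343, 'cx': 257.2837, 'cy': 188.2767, 'rvec': [2.1179, -2.1645, 0.18], 'tvec': [0.0099, 0.5657, 0.9625]}
relay [([0.52, 0.3223, 0.0004], 0.56)]
socket [([0.5508, 0.0014, 0.0292], 0.83)]
box [([0.5373, 0.0037, -0.0018], 0.76)]
thread_a [([0.6138, 0.0192, 0.0838], 0.91), ([0.466, -0.0149, 0.0829], 0.86)]
thread_b [([0.6138, 0.0192, 0.0838], 0.91), ([0.466, -0.0149, 0.0829], 0.86)]
cover [([0.4508, -0.3018, -0.0043], 0.71)]
hole_a [([0.3801, -0.3385, -0.0025], 0.91), ([0.5203, -0.2679, 0.0027], 0.56)]
hole_b [([0.3801, -0.3385, -0.0025], 0.91), ([0.5203, -0.2679, 0.0027], 0.56)]
tray [([0.5177, 0.3028, 0.004], 0.7)]
scene {'fx': 401.1494, 'fy': 401.1494, 'cx': 255.0607, 'cy': 188.5918, 'rvec': [1.7986, 1.9521, -0.597], 'tvec': [0.0405, -0.436, 1.3339]}
relay [([0.5226, 0.3215, 0.0014], 0.77)]
socket [([0.5489, 0.0051, 0.0349], 0.92), ([0.4508, -0.2997, 0.0051], 0.31)]
box [([0.5385, 0.0053, -0.0004], 0.87)]
thread_a [([0.6162, 0.0221, 0.0793], 0.91), ([0.4614, -0.0175, 0.0863], 0.87)]
thread_b [([0.6162, 0.0221, 0.0793], 0.91), ([0.4614, -0.0
[... 311 characters left out ...]
1,  0.3332146 ,  0.03988312,  1.46539745, -0.01339099,
        1.34329   , -0.05850629]), 'dq': array([ 2.71915129e-06,  1.01536779e-03,  2.49626000e-04, -2.18995332e-03,
        5.05136784e-04, -1.24837652e-03,  4.68189122e-04]), 'joint_efforts': array([ 1.52358539e-04, -6.58305144e+01,  1.36306465e+00, -4.05847442e+01,
        1.66532700e-02,  2.58918757e-03,  6.05259501e-06]), 'eef_pos': array([0.27848117, 0.58729709, 0.23129946]), 'orientation': array([-6.89855816e-01, -3.06490376e+00,  6.70603125e-05]), 'ft_force': array([-0.28400115,  0.31585649, -0.44244468]), 'wrist_torque': array([-7.70500430e-05,  2.62596707e-02, -4.86534523e-02]), 'finger_force': 0.0, 'width': 0.08523812945287683}
```

View images.

View pics/top0.png

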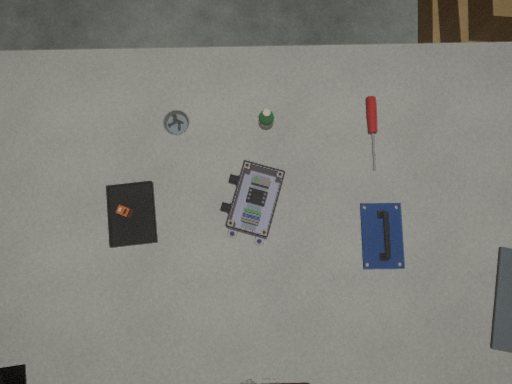

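View pics/scene0.png

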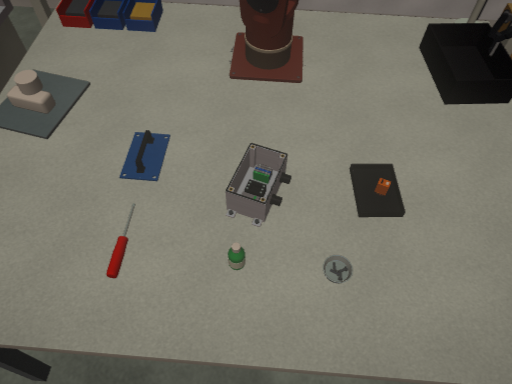

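Run:
```python
import cv2,numpy as np
t=cv2.imread("pics/top0.png");s=cv2.imread("pics/scene0.png")
r=lambda im,x,y,w,h,k:cv2.resize(im[y:y+h,x:x+w],None,fx=k,fy=k,interpolation=cv2.INTER_CUBIC)
a=np.hstack([r(t,215,155,80,100,5)[:, :400],r(s,215,140,80,100,5)])
cv2.imwrite("pics/c1.png",a)
b=np.vstack([np.hstack([r(t,355,195,60,80,5)[:,:300],r(s,115,125,60,60,5)[:300],] ) if 0 else np.hstack([r(t,350,197,66,76,4),r(s,113,127,66,76,4),]),np.hstack([r(t,107,190,33,35,8),r(s,367,170,33,35,8)])])
cv2.imwrite("pics/c2.png",b);print(a.shape,b.shape)
```

```text
(500, 800, 3) (584, 528, 3)
```

View pics/c1.png

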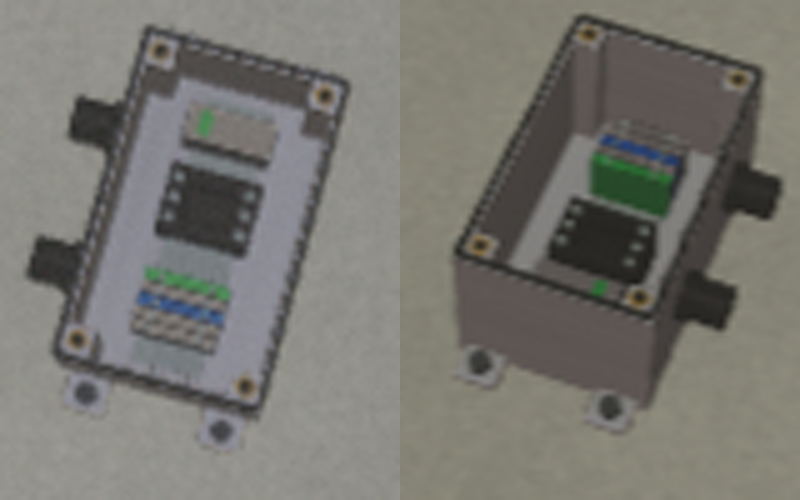

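View pics/c2.png

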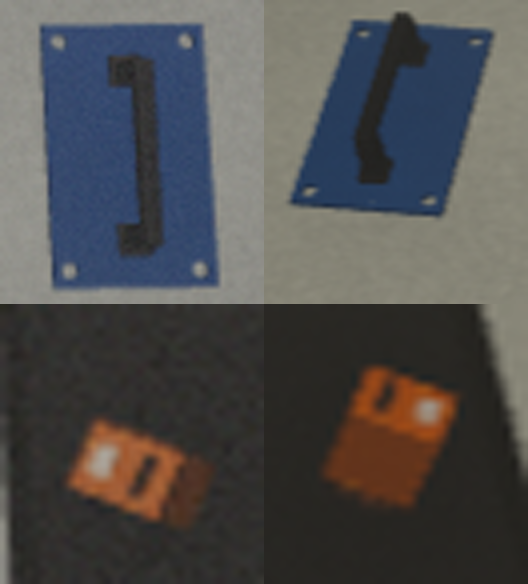

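```bash
cat > h.py <<'E'
from plant import robot, kinematics, viewer
import cv2,numpy as np
from scipy.optimize import least_squares, minimize
from scipy.spatial.transform import Rotation as R
M={c:viewer.camera_model(c) for c in("top","scene")}
def proj(c,P):
    m=M[c];K=np.array([[m["fx"],0,m["cx"]],[0,m["fy"],m["cy"]],[0,0,1.]])
    return cv2.projectPoints(np.asarray(P,float).reshape(-1,1,3),np.array(m["rvec"],float),np.array(m["tvec"],float),K,None)[0][:,0]
def W(p,L,z=0):  # p=x,y,yaw ; L local points
    c,s=np.cos(p[2]),np.sin(p[2]);L=np.atleast_2d(L)
    return np.c_[p[0]+c*L[:,0]-s*L[:,1],p[1]+s*L[:,0]+c*L[:,1],z+L[:,2]]
H=np.array([[a*.0695,b*.0395,0] for a in(1,-1) for b in(1,-1)])
def fitpts(uv,z,p0,cams=("top","scene")):
    f=lambda p:np.concatenate([(proj(c,W(p,H,z))-uv[c]).ravel() for c in cams])
    r=least_squares(f,p0,x_scale=[.01,.01,.05]);return r.x,np.sqrt(np.mean(r.fun**2)*2)
def blob(im,uv,fn,r=4):  # weighted centroid near uv
    x,y=np.round(uv).astype(int)
    w=fn(im[y-r:y+r+1,x-r:x+r+1].astype(float)); yy,xx=np.mgrid[y-r:y+r+1,x-r:x+r+1]
    return np.array([(w*xx).sum(),(w*yy).sum()])/w.sum()
brass=lambda p:np.clip(p[...,2]-p[...,0]-22,0,None)
def down(yaw): # tool z down, tool y at angle yaw+90deg
    c,s=np.cos(yaw),np.sin(yaw); return R.from_matrix(np.array([[c,s,0],[s,-c,0],[0,0,-1]])).as_rotvec()
def silfit(imgs,L,z,p0,maskf,cams):
    ms={}
    for c in cams:
        m=maskf(imgs[c]);u=proj(c,W(p0,L,z)).mean(0).astype(int);roi=np.zeros_like(m);cv2.circle(roi,tuple(int(v) for v in u),25,1,-1);m=m*roi
        pts=cv2.findNonZero(m);mm=np.zeros_like(m);cv2.fillConvexPoly(mm,cv2.convexHull(pts),1);ms[c]=mm.astype(float)
    def cost(p):
        t=0
        for c in cams:
            h=cv2.convexHull(proj(c,W(p,L,z)).astype(np.float32))[:,0]
            k=8;o=h.mean(0).astype(int)-25
            big=np.zeros((50*k,50*k),np.uint8);cv2.fillPoly(big,[np.round(((h-o)+.5)*k-.5).astype(np.int32)],1)
            a=big.reshape(50,k,50,k).mean((1,3));t+=np.abs(a-ms[c][o[1]:o[1]+50,o[0]:o[0]+50]).sum()
        return t
    best=min((minimize(lambda q:cost(q*[.01,.01,.1]),np.array([p0[0]+d,p0[1],p0[2]+e])/[.01,.01,.1],method="Nelder-Mead",options=dict(initial_simplex=None)) for d in(0,.003) for e in(0,.1)),key=lambda r:r.fun)
    return best.x*[.01,.01,.1],best.fun
E
python3 - <<'E'
from h import *
im={c:cv2.imread(f"pics/{c}0.png") for c in M}
def C(l,k,o): return (np.array(l,float)+.5)/k-.5+o
# order: ++, +-, -+, --
bt=C([(161,50),(325,96),(77,340),(244,386)],5,[215,155])
bs=C([(240,298),(80,245),(338,79),(189,34)],5,[215,140])
ct=C([(57,41),(185,41),(69,271),(200,269)],4,[350,197])
cs=C([(165,201),(46,191),(212,42),(100,34)],4,[113,127])
ub={"top":np.array([blob(im["top"],u,brass) for u in bt]),"scene":np.array([blob(im["scene"],u,brass) for u in bs])}
print(np.abs(ub["top"]-bt).max(),np.abs(ub["scene"]-bs).max())
nb=lambda p:np.clip(p[...,2]-90,0,None)
for cams in(("top",),("scene",),("top","scene")):
    print(cams,"box",fitpts(ub,.08,[.54,0,-.28],cams),"man",fitpts({"top":bt,"scene":bs},.08,[.54,0,-.28],cams))
    print("cover",fitpts({"top":ct,"scene":cs},.003,[.45,-.3,-.04],cams))
    L=np.array([[a*.0105,b*.014,z] for a in(1,-1) for b in(1,-1) for z in(.01,.046)])
    mf=lambda i:((i[...,2].astype(int)-i[...,0]>25)).astype(np.uint8)
    print("relay",silfit(im,L,.003,[.52,.322,-.4],mf,cams))
E
```

```text
1.2750000000000057 0.5268656716417865
('top',) box (array([ 0.5388638 ,  0.00485155, -0.28337967]), np.float64(0.3678083284816759)) man (array([ 0.53806462,  0.00359464, -0.29581174]), np.float64(0.13080947843407442))
cover (array([ 0.45019863, -0.30343659, -0.01088148]), np.float64(0.1375223172192558))
relay (array([ 0.52064997,  0.31650254, -0.42313507]), np.float64(21.96875))
('scene',) box (array([ 0.5390851 ,  0.00409003, -0.28936256]), np.float64(0.3069692537546928)) man (array([ 0.53876635,  0.00480211, -0.29077895]), np.float64(0.057543141920057175))
cover (array([ 0.45154335, -0.30259166, -0.01231608]), np.float64(0.1273564520493996))
relay (array([ 0.52029439,  0.31702904, -0.30587617]), np.float64(20.859375))
('top', 'scene') box (array([ 0.53894885,  0.00447816, -0.28624741]), np.float64(0.3919337694355989)) man (array([ 0.53832243,  0.00417432, -0.29323871]), np.float64(0.3180570997142515))
cover (array([ 0.45060271, -0.30314724, -0.01135209]), np.float64(0.2960084290229342))
relay (array([ 0.52022772,  0.31670981, -0.3078826 ]), np.float64(48.0625))
```

Run:
```python
from h import *
im={c:cv2.imread(f"pics/{c}0.png") for c in M}
C=lambda l,k,o:(np.array(l,float)+.5)/k-.5+o
uv={"top":C([(98,114),(185,150),(68,184),(160,220)],8,[107,190]),"scene":C([(173,136),(91,111),(194,89),(111,62)],8,[367,170])}
L=np.array([[a*.0105,b*.014,.046] for a in(1,-1) for b in(1,-1)])
for cams in(("top",),("scene",),("top","scene")):
    f=lambda p:np.concatenate([(proj(c,W(p,L,.003))-uv[c]).ravel() for c in cams])
    r=least_squares(f,[.52,.32,-.35],x_scale=[.01,.01,.05]);print(cams,r.x,np.round(r.fun,1))
i=im["top"].astype(int);print((i[...,2]-i[...,0])[203:220,113:136])
```

```text
('top',) [ 0.51928888  0.3148623  -0.38178272] [ 0.   0.4  0.1  0.   0.2 -0.1 -0.3 -0.4]
('scene',) [ 0.51961588  0.31774085 -0.3612409 ] [ 0.7  0.6 -0.3 -0.4  0.2  0.2 -0.6 -0.4]
('top', 'scene') [ 0.51959583  0.3162517  -0.37383089] [-0.6  0.3 -0.5 -0.1 -0.4 -0.1 -0.9 -0.5 -0.   0.6 -0.9 -0.5 -0.4  0.2
 -1.1 -0.5]
[[  3   4   3   7   2   1   2   4   4   3   1   6   6   0   2   5   4   3
    3   1   2   4   3]
 [  6   5   1   6   5  19  48  28   6   4   1   3   4   2   1   1   4   1
    4   6   5   1   2]
 [  2   3   4   0   8  49 104  82  57  47  26  12   4   0   3   4   1   5
    5   0   2   3  -2]
 [  2   4   3   0  24  75 105 102 104 103  80  55  45  13   2   2   4   6
    6   4   3   4   4]
 [  3   4   1   3  47  98  79  71  87 108 105 106 102  69  49  25  11   4
    1   2   6   7   2]
 [  4   3   3  12  61  77  35  24  55 108 104 105  97  99 107  83  50  10
   12   5   2   5   1]
 [  4   3   5  39  86  59  23  26  62 109 105  92  22  52 107 105  90  41
   33  19   8   3   4]
 [  9   3  10  61  86  44  26  33  96 106 100  66  16  68 108 102  49  39
   41  37  26   3   4]
 [  4 
[... 167 characters left out ...]
 41  38  11   4   5]
 [  4   1   6  23  68  96 100 102 105  97  38  47  97 105  96  34  40  39
   40  30   2   5   5]
 [  4   1   2   4   3   9  29  73  96  98  85  82 105 101  69  41  42  39
   41  18   1   2   1]
 [  4   5   4   5   2   1   1   3  16  64  97  99 105 100  36  39  43  38
   28   7   4   5   4]
 [  7   7   1   2   2   3   1   4   5   5   5  28  75  86  37  39  44  36
   21   6   5   2   3]
 [  3   6   2   4   3   2   3   1   2   5   4   4   5   9  11  28  33  29
    9   4   1   2   4]
 [  2   5   5   8   3   3   1   3   5   2   1   3   1   1   2   5   5  10
    1   4   4   1   4]
 [  4   6   1   3   1   2   3   1   7   5   6   3   5   0   7   3   3   4
    3   2   3   3   3]]
```

```bash
cat >> h.py <<'E'
def best(pos,yaw):
    o=[]
    for k in(0,np.pi):
        q=kinematics.solve_ik(pos,down(yaw+k))
        if q is not None:o.append((abs(q[6])+.5*abs(q[4]),k,np.round(q,2).tolist()))
    o.sort();return o
def st(t=""):
    s=robot.read_state();r=R.from_rotvec(s["orientation"]).as_matrix()
    print(t,"t%.1f"%s["time"],s["eef_pos"].round(4),"yaw %.3f"%np.arctan2(r[1,0],r[0,0]),"tilt",r[:2,2].round(4),"F",s["ft_force"].round(1),"w%.4f ff%.1f"%(s["width"],s["finger_force"]))
    return s
E
python3 - <<'E'
from h import *
for n,p,y in(("relx",[.5196,.3165,.05],-.375+np.pi/2),("rely",[.5196,.3165,.05],-.375),("box",[.55,.001,.1],-.293),("cov",[.4506,-.303,.1],-.011),("covB",[.538,.004,.12],-.293)):
    print(n,best(p,y))
st()
E
```

```text
relx [(np.float64(0.9376936720264538), 0, [-0.94, 0.43, 0.4, 1.78, -0.19, 0.98, -0.84]), (np.float64(2.145725694339249), 3.141592653589793, [-0.62, 0.4, -0.0, 1.76, 0.0, 0.98, 2.14])]
rely [(np.float64(0.6957470490578193), 3.141592653589793, [-0.78, 0.41, 0.2, 1.77, -0.09, 0.97, 0.65]), (np.float64(2.476650474677068), 0, [-1.09, 0.46, 0.59, 1.79, -0.3, 0.99, -2.33])]
box [(np.float64(1.4350417583942503), 3.141592653589793, [-0.6, 0.27, 0.59, 1.89, -0.17, 1.03, 1.35]), (np.float64(1.8585388447167346), 0, [-0.71, 0.29, 0.74, 1.89, -0.23, 1.04, -1.75])]
cov [(np.float64(0.9504810033090291), 0, [-0.28, 0.32, 0.93, 1.92, -0.3, 1.05, -0.8]), (np.float64(2.7335504555362746), 3.141592653589793, [-0.45, 0.45, 1.19, 1.92, -0.47, 1.09, 2.5])]
covB [(np.float64(1.383406058645234), 3.141592653589793, [-0.62, 0.22, 0.6, 1.9, -0.14, 1.07, 1.31]), (np.float64(1.8817697653648504), 0, [-0.72, 0.23, 0.72, 1.9, -0.17, 1.07, -1.8])]
 t1.0 [0.2785 0.5873 0.2313] yaw 2.699 tilt [-0. -0.] F [-0.3  0.3 -0.4] w0.0852 ff0.0
```

Run:
```python
from h import *
x,y,w=.5196,.3165,-.375
robot.goto([x,y,.11],down(w+np.pi/2)); robot.move_gripper(.042,20)
print(robot.move_l([x,y,.010],speed=.1,guard=6)); st("c")
robot.move_gripper(.018,20); st("closed")
robot.move_gripper(.042); robot.move_l([x,y,.075],speed=.2)
robot.goto([x,y,.075],down(w+np.pi)); robot.move_gripper(.045)
print(robot.move_l([x,y,.022],speed=.1,guard=6)); st("g")
robot.move_gripper(.02,40); st("grip")
robot.move_l([x,y,.14],speed=.15); st("lift")
cv2.imwrite("pics/top1.png",viewer.camera("top"));im=viewer.camera("scene");cv2.imwrite("pics/scene1.png",im)
cv2.imwrite("pics/c3.png",cv2.resize(im[110:230,330:450],None,fx=4,fy=4,interpolation=cv2.INTER_CUBIC))
```

```text
False
c t4.1 [0.5201 0.3168 0.0107] yaw 1.196 tilt [0.001  0.0008] F [-0.9 -0.2 -0.2] w0.0415 ff0.0
closed t4.4 [0.52   0.3168 0.0107] yaw 1.196 tilt [0.0008 0.0008] F [-0.5 -0.3  5.1] w0.0206 ff25.4
False
g t7.4 [0.5198 0.3166 0.0223] yaw 2.767 tilt [0.0003 0.0001] F [-0.7  1.2  0.4] w0.0447 ff0.0
grip t7.7 [0.5202 0.3169 0.023 ] yaw 2.767 tilt [0.0014 0.001 ] F [-0.7  0.1  4.6] w0.0273 ff39.8
lift t8.6 [0.519  0.3161 0.1389] yaw 2.767 tilt [-0.0014 -0.001 ] F [ 0.6 -0.4 -0.9] w0.0278 ff39.4
```

View pics/c3.png

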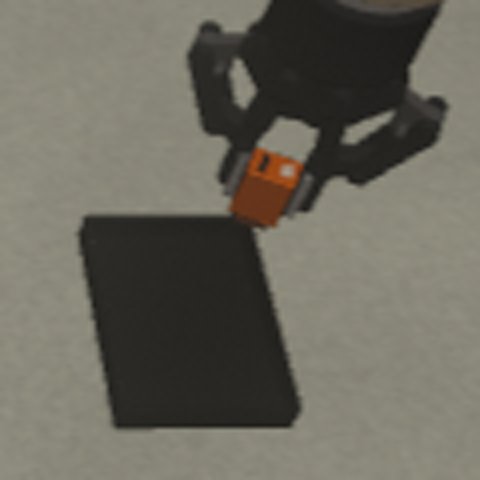

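```bash
cat >> h.py <<'E'
BOX=np.array([.5384,.0042,-.293])
E
python3 - <<'E'
from h import *
p=W(BOX,[.012,0,0])[0]; o=down(BOX[2]+np.pi)
robot.move_l([.5196,.3165,.165],speed=.2)
robot.goto([p[0],p[1],.165],o); 
robot.move_l([p[0],p[1],.060],speed=.1,guard=10); robot.hold(.2); st("above")
s=robot.read_state()
hit=robot.move_l([p[0],p[1],.042],speed=.025,guard=10);robot.hold(.2);s=st(f"hit{hit}")
cv2.imwrite("pics/top2.png",viewer.camera("top"))
E
```

```text
above t11.6 [0.5502 0.0008 0.0605] yaw 2.849 tilt [0.0009 0.0002] F [-0.1  0.4 -0.4] w0.0273 ff39.4
hitTrue t12.5 [0.5495 0.0007 0.0419] yaw 2.849 tilt [-0.0011 -0.0001] F [-0.6  0.1  5.6] w0.0272 ff40.1
```

Run:
```python
from h import *
p=W(BOX,[.012,0,0])[0]
hit=robot.move_l([p[0],p[1],.039],speed=.02,guard=20);robot.hold(.2);st(f"push{hit}")
robot.move_gripper(.040);st("open")
robot.move_l([p[0],p[1],.17],speed=.15)
robot.goto([.47,-.2,.25],down(0))
robot.move_gripper(.05)
top=viewer.camera("top");sc=viewer.camera("scene");cv2.imwrite("pics/top3.png",top);cv2.imwrite("pics/scene3.png",sc)
for c in M:
  print([(np.round(d["at"],4),round(d["p"],2)) for d in viewer.pinpoint(c,"relay")][:2])
r=lambda im,x,y,w,h,k:cv2.resize(im[y:y+h,x:x+w],None,fx=k,fy=k,interpolation=cv2.INTER_CUBIC)
cv2.imwrite("pics/c4.png",np.hstack([r(top,215,155,80,100,5),r(sc,215,140,80,100,5)]))
st()
```

```text
pushTrue t13.0 [0.55   0.0006 0.0417] yaw 2.848 tilt [-0.0025  0.0005] F [-2.9 -0.1  8.6] w0.0272 ff41.0
open t13.3 [0.5494 0.0006 0.0407] yaw 2.848 tilt [-0.0037  0.0001] F [0.1 0.5 0.2] w0.0400 ff0.0
[(array([0.5491, 0.0026, 0.0216]), 0.46)]
[(array([0.5514, 0.0028, 0.0172]), 0.76)]
 t16.9 [ 0.47 -0.2   0.25] yaw 0.000 tilt [-0. -0.] F [0.6 0.3 0.3] w0.0500 ff0.0
```

View pics/c4.png

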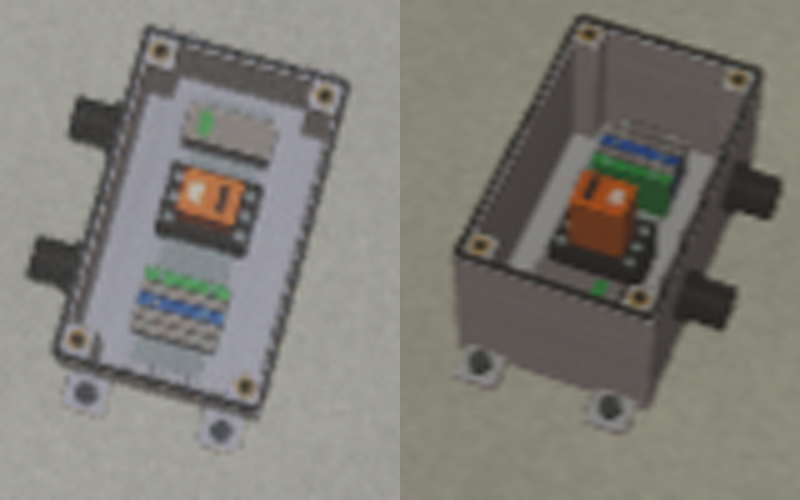

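Run:
```python
from h import *
x,y,w=.4506,-.3031,-.0114
robot.goto([x,y,.09],down(w))
print(robot.move_l([x,y,.020],speed=.08,guard=8));robot.hold(.2);st("g")
robot.move_gripper(.005,100);robot.hold(.2);st("grip")
robot.move_l([x,y,.18],speed=.12);robot.hold(.3);st("lift")
b=BOX
robot.move_l([b[0],b[1],.18],orientation=down(b[2]),speed=.15);robot.hold(.3);st("over")
top=viewer.camera("top");sc=viewer.camera("scene");cv2.imwrite("pics/top4.png",top);cv2.imwrite("pics/scene4.png",sc)
r=lambda im,x,y,w,h,k:cv2.resize(im[y:y+h,x:x+w],None,fx=k,fy=k,interpolation=cv2.INTER_CUBIC)
cv2.imwrite("pics/c5.png",np.hstack([r(top,210,140,100,110,4),r(sc,210,90,100,110,4)]))
```

```text
False
g t18.9 [ 0.4509 -0.3032  0.0204] yaw -0.011 tilt [ 0.0008 -0.0002] F [-1.1  0.  -0.3] w0.0502 ff0.0
grip t19.5 [ 0.4507 -0.3031  0.0203] yaw -0.011 tilt [0.0002 0.0002] F [-1.9  2.   5.9] w0.0099 ff97.7
lift t21.3 [ 0.4505 -0.3031  0.1797] yaw -0.012 tilt [-0.0005  0.0001] F [ 0.2  0.8 -2.8] w0.0103 ff97.5
over t23.9 [0.5384 0.004  0.18  ] yaw -0.293 tilt [0. 0.] F [ 0.2 -1.  -2.3] w0.0099 ff97.5
```

View pics/c5.png

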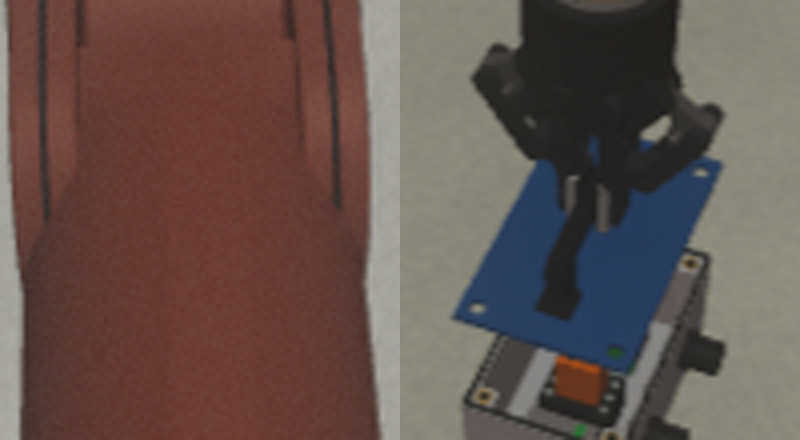

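```bash
cat >> h.py <<'E'
def fitcover(P,uv,z,p0):  # P local pts (incl. z), scene camera; also frees z in a second fit
    out=[]
    for free in(0,1):
        f=lambda p:np.r_[(proj("scene",W(p,P,z+(p[3] if free else 0)))-uv).ravel()]
        r=least_squares(f,list(p0)+[0.],x_scale=[.01,.01,.05,.01]);out.append((r.x.round(4),np.round(r.fun,2)))
    return out
PL=np.array([[.0695,-.0395,.003],[-.0695,.0395,.003],[.0695,.0395,.003],[.08,-.05,.002],[.08,.05,.002],[-.08,.05,.002]])
E
python3 - <<'E'
from h import *
sc=cv2.imread("pics/scene4.png")
uv=(np.array([(78,308),(301,173),(215,352),(54,318),(230,373),(322,161)],float)+.5)/4-.5+[210,90]
for r in fitcover(PL,uv,.16,BOX):print(r)
for r in fitcover(PL[:3],uv[:3],.16,BOX)[:1]:print(r)
E
```

```text
(array([ 0.5386,  0.0046, -0.2864,  0.    ]), array([ 0.21,  0.02, -0.29, -0.68,  0.45, -0.15, -0.2 , -0.01, -0.34,
        0.11,  0.17,  0.73]))
(array([ 5.390e-01,  4.600e-03, -2.863e-01,  5.000e-04]), array([ 0.19,  0.03, -0.28, -0.7 ,  0.45, -0.14, -0.22, -0.  , -0.33,
        0.12,  0.18,  0.71]))
(array([ 0.5393,  0.0047, -0.2995,  0.    ]), array([-0.06, -0.02,  0.06, -0.18, -0.  ,  0.17]))
```

Run:
```python
from h import *
b=BOX
robot.move_l([b[0],b[1],.1113],speed=.06,guard=6);robot.hold(.5);s=st("low")
sc=viewer.camera("scene");cv2.imwrite("pics/scene5.png",sc)
cv2.imwrite("pics/c6.png",cv2.resize(sc[125:220,205:300],None,fx=6,fy=6,interpolation=cv2.INTER_CUBIC))
```

```text
low t25.8 [0.5384 0.0042 0.1113] yaw -0.293 tilt [-0.  0.] F [ 0.   0.  -2.8] w0.0096 ff97.5
```

View pics/c6.png

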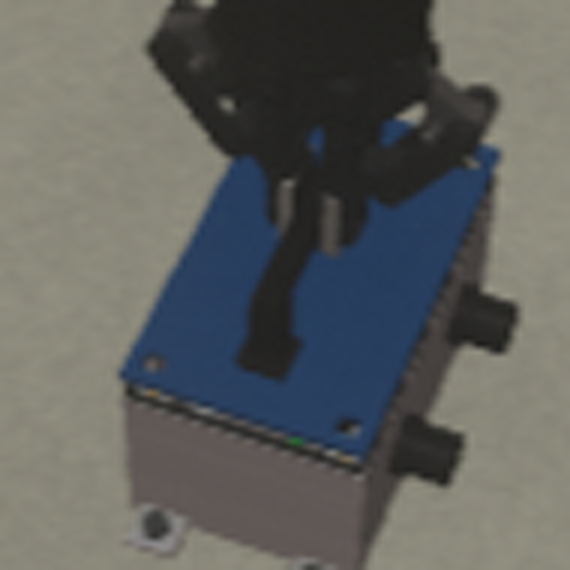

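Run:
```python
from h import *
c=lambda l:(np.array(l,float)+.5)/6-.5+[205,125]
uv=c([(153,364),(472,161),(348,427),(122,378),(360,464),(498,153)])
for r in fitcover(PL,uv,.091,BOX):print(r)
print(fitcover(PL[:3],uv[:3],.091,BOX)[0])
# subpixel plate outline: blue mask edge lines vs projected edges, and same for the ORIGINAL cover (known-bias check)
def bluefit(f,z,p0,edges):
    im=cv2.GaussianBlur(cv2.imread(f),(0,0),.6).astype(float); B=im[...,0]-im[...,2]
    K=np.array([[.08,.05,.004],[.08,-.05,.004],[-.08,-.05,.004],[-.08,.05,.004]])
    obs=[];loc=[]
    h=proj("scene",W(p0,K,z));ctr=h.mean(0)
    for i in edges:
        a,b=K[i],K[(i+1)%4]
        for t in np.linspace(.1,.9,30):
            L=a+(b-a)*t;u=proj("scene",W(p0,L,z))[0];d=h[(i+1)%4]-h[i];n=np.array([-d[1],d[0]])/np.hypot(*d)
            if n@(u-ctr)<0:n=-n
            ss=np.arange(-4,4.01,.1);pt=(u+ss[:,None]*n).astype(np.float32)
            v=cv2.remap(B.astype(np.float32),pt[None,:,0],pt[None,:,1],cv2.INTER_LINEAR)[0]
            if v[:15].mean()<30:continue
            th=(v[:15].mean()+v[-15:].mean())/2;k=np.argmax(v<th)
            if k:obs.append((u+ss[k]*n,n));loc.append(L)
    f=lambda p:[n@(q-w) for (q,n),w in zip(obs,proj("scene",W(p,loc,z)))]
    r=least_squares(f,p0,x_scale=[.01,.01,.05],loss="soft_l1",f_scale=.2);return r.x.round(4),len(obs),np.std(r.fun).round(2)
print("orig",bluefit("pics/scene0.png",0,[.451,-.303,-.0114],(0,1,2,3)))
print("hi",bluefit("pics/scene4.png",.16,BOX,(0,1,3)))
print("lo",bluefit("pics/scene5.png",.091,BOX,(0,1,3)))
```

```text
(array([ 0.5391,  0.0046, -0.2946,  0.    ]), array([ 0.2 , -0.06, -0.62,  0.51, -0.06,  0.12, -0.67, -0.06,  0.66,
       -0.72,  0.47,  0.29]))
(array([ 0.5406,  0.0047, -0.2942,  0.0021]), array([ 0.12, -0.04, -0.56,  0.43, -0.04,  0.16, -0.76, -0.03,  0.69,
       -0.67,  0.53,  0.2 ]))
(array([ 0.5386,  0.0051, -0.2981,  0.    ]), array([ 0.33, -0.31, -0.36,  0.43,  0.01, -0.04]))
orig (array([ 0.4523, -0.3028, -0.0113]), 100, np.float64(0.22))
hi (array([ 0.5404,  0.0039, -0.2943]), 79, np.float64(0.11))
lo (array([ 0.5401,  0.0043, -0.2984]), 79, np.float64(0.12))
```

Run:
```python
from h import *
def prof(f,A,B,ch,p=BOX,rng=5):
    im=cv2.imread(f).astype(np.float32);B_=im[...,0]-im[...,2] if ch=="b" else im[...,2]
    acc=[]
    a,b=np.array(A),np.array(B);h=proj("scene",W(p,[a,b]));d=h[1]-h[0];n=np.array([-d[1],d[0]])/np.hypot(*d)
    dz=proj("scene",W(p,[a-[0,0,.02]]))[0]-h[0]
    if n@dz<0:n=-n
    ss=np.arange(-rng,rng+.01,.5)
    for t in np.linspace(.15,.85,40):
        u=h[0]+d*t;pt=(u+ss[:,None]*n).astype(np.float32)
        acc.append(cv2.remap(B_,pt[None,:,0],pt[None,:,1],cv2.INTER_LINEAR)[0])
    mm=n@(proj("scene",W(p,[a+[.001,0,0]]))[0]-h[0]),n@(proj("scene",W(p,[a+[0,.001,0]]))[0]-h[0]),n@(proj("scene",W(p,[a+[0,0,.001]]))[0]-h[0])
    print("px/mm x,y,z",np.round(mm,2));print(ss[::2].astype(int));print(np.mean(acc,0).round(0).astype(int))
print("cover +x lower edge");prof("pics/scene5.png",[.08,-.05,.091],[.08,.05,.091],"b")
print("orig cover +x lower edge");prof("pics/scene0.png",[.08,-.05,0],[.08,.05,0],"b",[.4506,-.3031,-.0114])
print("box seal bottom +x");prof("pics/scene5.png",[.08,-.05,.079],[.08,.05,.079],"r")
prof("pics/scene0.png",[.08,-.05,.079],[.08,.05,.079],"r")
print("cover +y lower");prof("pics/scene5.png",[.08,.05,.091],[-.08,.05,.091],"b")
print("seal +y");prof("pics/scene5.png",[.08,.05,.079],[-.08,.05,.079],"r")
```

```text
cover +x lower edge
px/mm x,y,z [ 0.37  0.   -0.23]
[-5 -4 -3 -2 -1  0  1  2  3  4  5]
[ 52  52  52  53  53  53  53  50  41  27  11   1  -2  -2  -2  -4  -7  -9
 -10 -10 -10]
orig cover +x lower edge
px/mm x,y,z [ 0.32  0.   -0.22]
[-5 -4 -3 -2 -1  0  1  2  3  4  5]
[ 51  50  50  51  51  51  51  49  41  28  10  -6 -13 -15 -15 -15 -15 -15
 -15 -15 -15]
box seal bottom +x
px/mm x,y,z [ 0.37 -0.   -0.23]
[-5 -4 -3 -2 -1  0  1  2  3  4  5]
[42 42 42 45 58 73 70 56 53 67 85 92 94 96 96 96 96 96 97 97 97]
px/mm x,y,z [ 0.37 -0.   -0.23]
[-5 -4 -3 -2 -1  0  1  2  3  4  5]
[91 92 91 92 93 88 74 57 53 66 83 90 92 93 93 93 93 93 94 94 94]
cover +y lower
px/mm x,y,z [ 0.    0.44 -0.08]
[-5 -4 -3 -2 -1  0  1  2  3  4  5]
[54 54 54 54 54 54 54 52 47 37 22  6 -2 -5 -6 -6 -7 -7 -7 -7 -7]
seal +y
px/mm x,y,z [ 0.    0.43 -0.08]
[-5 -4 -3 -2 -1  0  1  2  3  4  5]
[40 40 40 41 41 41 40 41 45 53 60 66 69 69 68 66 66 66 69 71 77]
```

Run:
```python
from h import *
robot.hold(.3);st("final");print(robot.finish_job())
```

```text
final t26.1 [0.5384 0.0042 0.1113] yaw -0.293 tilt [0. 0.] F [-0.1  0.7 -2.5] w0.0101 ff97.5
the job is handed in; nothing more can be done
None
```

I plugged the relay fully home and released it. The job is handed in with the cover held level and still about 10 mm above the seal, its holes over the threaded holes to within about 1 mm by my camera measurements (no verdict was returned).

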